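# Load the vial tray onto the narrow sampler beam

## Robot

A 6-joint arm with a two-finger parallel gripper is mounted at the origin on the work surface. World frame = base frame: x ahead of the robot, y to its left, z up, the work surface at z = 0. Lengths are in mm, angles in rad, forces in N, time in s.
With the tool pointing down it reaches from about 350 to 925 mm from the base axis. Payload 6.4 kg.
Tool frame: the origin (TCP) lies midway between the tips of the shut fingers; the grasp point (between the pads) lies 19 mm behind it; z points along the fingers, y is the line along which they close (so a half turn about z gives the same grasp; the last joint's range is limited). The gripper opens to 85 mm and grips with 20 to 120 N. Pads are 22 mm wide; open, the fingers measure 114 mm over their backs; the gripper's body (76 mm by 85 mm) begins 54 mm behind the grasp point. The pads swing forward as they close: fully open they stand 13 mm farther back than shut.
Start: joints at [-1.423, 0.245, 1.558, -0, 1.339, -0.174], TCP at [205.583, -616.644, 231.29] pointing down, gripper open.
Joint ranges: [-3.13, 3.13], [-1.02, 2.26], [0.13, 2.54], [-0.95, 4.09], [0.21, 2.88], [-2.74, 2.74]. Speed limits (rad/s): [2.57, 2.57, 3.14, 3.14, 3.14, 3.14].

## Interface

Orientations are given as [roll, pitch, yaw] about the fixed x, y, z axes, in that order (R = Rz(yaw) Ry(pitch) Rx(roll)).
In Python, from station import bot gives the robot as it stands.
- The arm moves only by the tool apply_moves, never from a script. Its argument "targets" is a list of rows, each a list of 3 entries, a list of its own where there are three numbers: the turn, a rotation vector about the world's x, y, z in degrees, then the shift along the world's x, y, z in cm, then the opening, from -1 (shut) to 1 (fully open). A call has 1 to 20 rows; each row is the pose to reach, as a shift and turn from the pose commanded when the call began; what a row does not reach only later rows make up. A row lasts 1/12 s, in which the tool goes at most 41.7 mm and 7.16 degrees, less where a joint would pass 70% of its speed; a pose out of reach is approached as far as the arm can. A call with a gripper value outside its range is refused whole. The fingers move at their own pace and stop on an object; "squeeze" is the grip in N (left out, the last holds). Time passes only in rows, so rows that repeat a pose let the fingers close. It gives the time, the measured TCP pose, the force, the opening and the grip force at its end, in the units of the state.
- bot.sense(): the state, without advancing time (a new reading comes with each control period).
- bot.read_camera(name): name is "scene" or "top" or "wrist"; returns (picture, depth): 384x512x3 uint8, blue, green, red; 384x512 float32, mm along the optical axis (not along the pixel's ray), 0 where there is no reading.
- bot.camera_params(name): a dict with "camera_matrix" (3x3 intrinsics, pixels), "R" (3x3) and "t" (3): a world point X has camera coordinates R X + t. Camera axes: x right, y down, z forward; pixel columns grow to the right and rows downward; lengths in mm; the calibration is good to about 2 mm. The wrist camera is an equidistant fisheye: a pixel r from the principal point sees the ray r / f radians off the axis. A picture is of the moment at which its call begins: read the wrist's pose just before it. camera_params takes no time and is no camera call; for the wrist camera it gives the pose at the moment of the call.
- bot.close_job(): hands the job in; it is judged then, once.
Trained networks look in the newest picture that a camera, given by its name, has taken for a name from the list of things; names that differ only in an ending like _2 or _b are one class to them, and where a whole thing is asked for, a point or a joint stands for the part that bears it (a point fixed in the world has none). Each returns a list of dicts, best first, with "score" (0 to 1); they miss things now and then, are a little off and sometimes report something else, mostly with a low value. They report only what shows in the picture. A call takes as long as a camera call. They do not tell look-alikes from the thing itself.
- bot.search_frame(camera, thing): "position" ([x, y, z] in mm, in world coordinates, good to about 4 mm: the middle of the surface that is visible of it).
- bot.spot_point(camera, thing): "position" ([x, y, z] in mm, in world coordinates, good to about 4 mm: a listed point, or the origin of a listed thing).
The state is a dict: "time_s": time; "qpos": joint angles; "dq": joint speeds; "joint_efforts": joint torques, N m; "position": TCP position; "orientation": TCP orientation; "wrist_force": force on the tool from outside, world axes, zero at the start; "wrist_torque": the same for the moment, N m; "grip_width": finger opening in mm; "finger_force": force on a finger pad.
Only numpy, scipy, OpenCV 4.12 (cv2) and the standard library are available. Lean on these libraries where they do the work, as an engineer would, in place of code of your own. Each camera call takes 0.05 s, during which the arm holds its last target. There are 200 camera calls.

## Task

Slide the red gate of the loading stand fully open, push the blue vial tray across the gap onto the narrow aluminium beam until it rests against the blue end stop, centred and square on the beam, then slide the gate fully shut behind it. Keep the tray sliding on the stand, level at all times: do not lift or tip it. Leave the two bottles and the beaker alone.

Things in the scene. Friction and masses are not known exactly. Their poses are not given: they have to be found in the camera images.
- stand: Fixed loading stand; origin on the bench, in line with the entry edge of its beam. Its y axis is the loading direction (deck, gap, beam), its x axis points away from the robot, z up. Along y: white deck from -235 to -24 mm, 24 mm gap in which the gate runs, narrow beam from 0 to 135 mm, blue stop.
- deck (a point): Centre of the top of the flat white deck (stand frame 0, -129.5, 80 mm), axes as the stand. The deck is 190 mm wide (x), 211 mm long (y), 80 mm above the bench, without side walls.
- seat (a point): Point on the centre line of the aluminium beam's top face (stand frame 0, 72.5, 78 mm), axes as the stand. The beam is 50 mm wide (x -25 to 25), 135 mm long (y 0 to 135), its top 78 mm above the bench, 2 mm below the deck. The tray's origin is here when the tray is centred and touches the stop.
- stop (a point): Middle of the face of the blue stop plate at the far end of the beam (stand frame 0, 135, 90 mm), axes as the stand. The plate is 70 mm wide, 8 mm thick; its top is 102 mm above the bench.
- tray: Loose blue plastic vial tray, 90 mm wide (its x), 125 mm long (its y), with 24 amber vials fixed in it; solid sides up to 30 mm, vial caps up to 46 mm above its underside. Origin: centre of the underside; z up. 0.25 to 0.5 kg. It starts on the deck, off centre and turned up to 0.3 rad. Too wide to be gripped; slides when its sides are pushed (1 to 6 N). On the beam it overhangs 20 mm each side.
- gate (a joint): Slide of the red gate, m: 0 = fully shut (the gate crosses the beam's entry, reaching 20 mm past the centre line), 0.085 = fully open (withdrawn along the stand's -x, towards the robot; its end is then 65 mm from the centre line). It stays where it is left; takes about 2 N to move.
- gate_knob (a point): Centre of the top of the gate's black upright knob, 16 mm diameter, top 135 mm above the bench. It stands on the red gate bar (8 mm thick, running along the stand's x from 10 mm before to 95 mm past the knob), whose top is at 100 mm: the knob is free above that. Stand frame: x = -75 mm minus the gate value, y = -12 mm. Push or pinch it. Axes as the stand.
- amber_bottle: Bystander: amber glass bottle with blue cap, 86 mm diameter, 180 mm tall, on the bench; origin: centre of its underside.
- clear_bottle: Bystander: clear glass bottle with blue cap, 70 mm diameter, 140 mm tall, on the bench; origin: centre of its underside.
- beaker: Bystander: white beaker, 70 mm diameter, 85 mm tall, on the bench; origin: centre of its underside.
Not all that is in view belongs to the job. There is more than one size of the tray; the one meant has the size given above.

How it is judged (in metres and radians):
On the way, in this order (a step that is already met when the one before it is completed fails the run):
1. the gate is slid open (at least 72 of 85 mm) (value of joint gate above 0.072 m), for 0.2 s.
2. the tray is on the beam, centred, square and against the stop (x of tray in the frame of seat between -0.01 and 0.01 m and y of tray in the frame of seat between -0.008 and 0.006 m and z of tray in the frame of seat between -0.004 and 0.004 m and angle between the y axis of tray and the y axis of stand, either way round below 0.1 rad and angle between tray's own z axis and vertical below 0.05 rad), for 0.2 s.
At the end, for the whole second after the job is handed in: The tray lies at rest on the beam: its origin within 10 mm of the beam's centre line, at most 8 mm short of touching the stop, underside on the beam (4 mm), square to it within 0.10 rad, level within 0.05 rad; the gate is shut to within 6 mm (all of step 2 and value of joint gate below 0.006 m and linear speed of tray below 0.01 m/s).
It fails at once if the tray is lifted (underside more than 20 mm above the deck) (height (world z) of tray above 0.1 m).
It fails at once if the tray tips (over 0.25 rad) or falls off the stand (angle between tray's own z axis and vertical above 0.25 rad or height (world z) of tray below 0.065 m).
It fails at once if a bottle or the beaker is moved more than 20 mm or tipped (distance of any of amber_bottle, clear_bottle, beaker from where it was at the start of the episode above 0.02 m or angle between any of amber_bottle, clear_bottle, beaker's own z axis and vertical above 0.2 rad).
It also fails if it takes over 72 s, if anything falls off the work surface, if the arm or the gripper's body presses on something with over 40 N, if the wrist force passes 120 N, or if a joint passes its speed limit or range.

## Working session

There is one attempt and no reset: what is moved stays moved. The work goes in short steps, Python scripts to look and compute and a tool call to move; the robot and the scene stay as the last step left them, time stands still between calls to the robot, and variables do not carry over. Pictures are saved under pics/ and viewed, at most 10 in all, crops included, and the job is handed in when it is done.

Besides the shell and the picture viewer there is one more tool, called after "Request:" as name(argument=value, ...) on one line, values as JSON. apply_moves: Moves the arm, as the interface text tells. Its arguments: {"type":"object","properties":{"targets":{"type":"array"},"squeeze":{"type":"number"}},"required":["targets"]}

```bash
mkdir -p pics; ls
python3 - <<'E'
from station import bot
import cv2,numpy as np
s=bot.sense();print(s['time_s'],s['position'],s['orientation'],s['grip_width'])
ims=[]
for c in('scene','top'):
    im,d=bot.read_camera(c);ims.append(im);np.savez(f'{c}.npz',im=im,d=d)
    for t in('tray','gate_knob','deck','seat','stop','amber_bottle','clear_bottle','beaker'):
        print(c,t,[(np.round(r['position']).tolist(),round(r['score'],2)) for r in bot.spot_point(c,t)][:3])
    p=bot.camera_params(c);print(c,-p['R'].T@p['t'],p['R'][2],p['camera_matrix'][0,0])
    cv2.imwrite(f'pics/{c}1.png',cv2.resize(im,(800,600),interpolation=cv2.INTER_CUBIC))
E
```

```text
pics
0.0 [ 205.49517442 -616.06376663  230.15993645] [-3.13966185e+00 -3.25796597e-04  3.21804397e-01] 85.22466838612382
scene tray [([329.0, -130.0, 4.0], 0.88), ([790.0, -111.0, -3.0], 0.86), ([599.0, -84.0, 80.0], 0.79)]
scene gate_knob [([504.0, 61.0, 133.0], 0.59)]
scene deck [([578.0, -61.0, 84.0], 0.87)]
scene seat [([599.0, 135.0, 81.0], 0.95)]
scene stop [([609.0, 197.0, 90.0], 0.95)]
scene amber_bottle [([467.0, 367.0, 1.0], 0.95)]
scene clear_bottle [([429.0, -386.0, -2.0], 0.85)]
scene beaker [([670.0, 406.0, -1.0], 0.69), ([593.0, 65.0, -1.0], 0.45)]
scene [1042.69080377 -347.29701106 1114.82118347] [-0.40096913  0.30540314 -0.86368552] 349.4437321357629
top tray [([330.0, -133.0, -0.0], 0.93), ([600.0, -88.0, 81.0], 0.72), ([788.0, -111.0, 2.0], 0.66)]
top gate_knob [([500.0, 63.0, 137.0], 0.66)]
top deck [([581.0, -62.0, 79.0], 0.59)]
top seat [([602.0, 135.0, 79.0], 0.67)]
top stop [([608.0, 194.0, 89.0], 0.98)]
top amber_bottle [([466.0, 363.0, 1.0], 0.97)]
top clear_bottle [([431.0, -386.0, 1.0], 0.68)]
top beaker [([671.0, 402.0, -0.0], 0.9)]
top [ 397.39563436  -11.50481491 1441.91735849] [ 0.1222514  -0.00159616 -0.99249788] 483.53192315517356
```

View pics/top1.png

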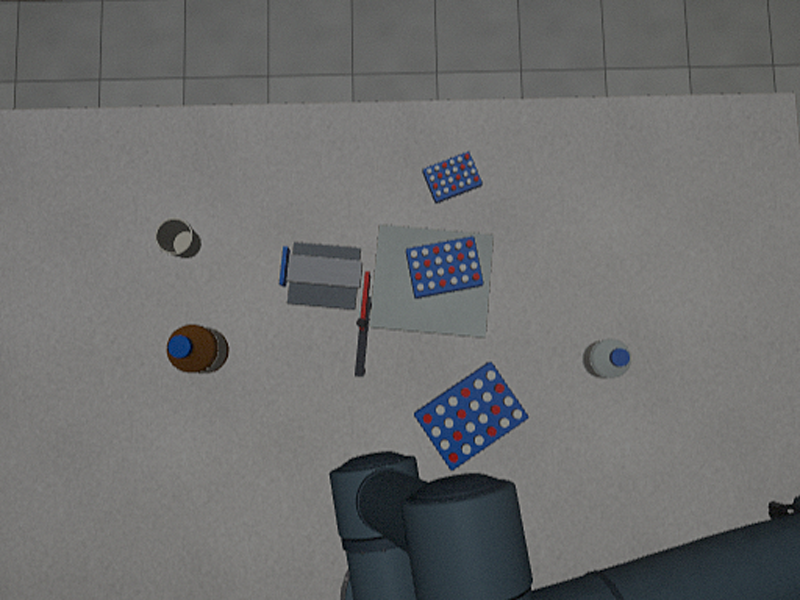

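View pics/scene1.png

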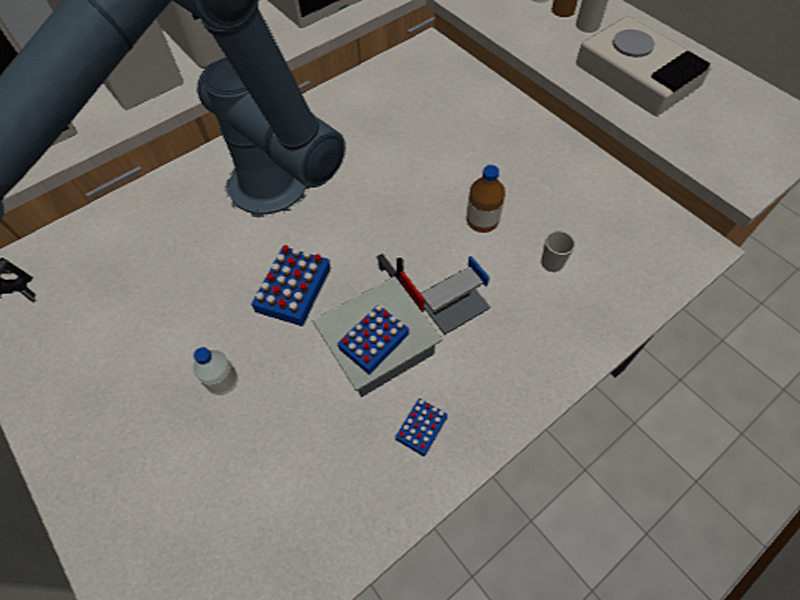

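Top view: there are three candidate trays, at (470,416) large on the bench, (445,267) on the deck and (452,177) small on the bench. The one on the deck fits "starts on the deck". I'll check its size and confirm it in a crop, then fit the stand and tray geometry.

```bash
cat > h.py <<'E'
from station import bot
import cv2,numpy as np
def toplane(c,uv,z):
    p=bot.camera_params(c);uv=np.atleast_2d(uv).astype(float)
    r=np.c_[uv,np.ones(len(uv))]@np.linalg.inv(p['camera_matrix']).T@p['R']
    C=-p['R'].T@p['t'];k=(z-C[2])/r[:,2];return C+k[:,None]*r
def cloud(c,d):
    v,u=np.mgrid[:384,:512];p=bot.camera_params(c)
    X=np.stack([u,v,np.ones_like(u)],-1)@np.linalg.inv(p['camera_matrix']).T*d[...,None]
    return (X-p['t'])@p['R']
def rect(P):
    (c,wh,a)=cv2.minAreaRect(P[:,:2].astype(np.float32))
    return np.round(c,1),np.round(wh,1),round(a,2)
E
python3 - <<'E'
from h import *
for c in('scene','top'):
    z=np.load(c+'.npz');im,d=z['im'],z['d'];X=cloud(c,d);hsv=cv2.cvtColor(im,cv2.COLOR_BGR2HSV)
    Z=X[...,2]
    roi=(abs(X[...,0]-590)<150)&(abs(X[...,1]-40)<260)&(d>0)
    blue=(hsv[...,0]>100)&(hsv[...,0]<130)&(hsv[...,1]>120)
    n,l,st,ce=cv2.connectedComponentsWithStats((blue).astype(np.uint8))
    print(c,'blue:')
    for i in range(1,n):
        if st[i,4]>60:
            m=(l==i)&(d>0);P=X[m]
            if abs(P[:,0].mean()-560)<300 and abs(P[:,1].mean())<260:
                zt=np.percentile(P[:,2],50)
                ys,xs=np.where(l==i)
                print(np.round(ce[i]),st[i,4],'z med',zt.round(1),np.percentile(P[:,2],[5,95]).round(), 'rect@cloud',rect(P[(P[:,2]>zt-8)]),'rect@z110',rect(toplane(c,np.c_[xs,ys],110)))
    white=roi&(abs(Z-80)<6)&(X[...,1]<45)
    white=cv2.morphologyEx(white.astype(np.uint8),cv2.MORPH_OPEN,np.ones((3,3)))
    deck=white>0
    tr=roi&(Z>100)&(Z<135)&(X[...,1]<25)&(X[...,0]>525)
    hull=X[deck|(tr)]
    print('deck z',np.median(Z[deck]).round(1),'rect',rect(X[deck]))
    beam=roi&(abs(Z-78)<5)&(X[...,1]>62)&(X[...,1]<195)
    beam=cv2.morphologyEx(beam.astype(np.uint8),cv2.MORPH_OPEN,np.ones((3,3)))>0
    print('beam z',np.median(Z[beam]).round(1),'rect',rect(X[beam]))
    kn=roi&(Z>118)&(X[...,0]<540)&(X[...,1]>20)
    print('knob',X[kn].mean(0).round(1),kn.sum(),X[kn].max(0).round())
    tt=rect(X[tr]);print('tray top cloud',tt,tr.sum(),np.percentile(Z[tr],[5,50,95]).round())
    if c=='top': cv2.imwrite('pics/crop.png',cv2.resize(im[90:310,170:350],None,fx=2.7,fy=2.7,interpolation=cv2.INTER_CUBIC))
E
```

```text
scene blue:
[188. 186.] 902 z med 39.2 [14. 45.] rect@cloud (array([ 334.9, -133.4]), array([126.5, 171.4]), 32.84) rect@z110 (array([ 387.9, -149.2]), array([125. , 174.1]), 32.61)
[306. 173.] 89 z med 92.3 [ 74. 102.] rect@cloud (array([608.6, 201.1]), array([ 7.4, 68.3]), 81.82) rect@z110 (array([617.5, 189. ]), array([19.5, 80.6]), 82.69)
[239. 219.] 616 z med 107.8 [ 91. 113.] rect@cloud (array([599.6, -86.6]), array([ 90.4, 123.6]), 9.05) rect@z110 (array([604.2, -89.9]), array([ 96.3, 128.5]), 9.59)
[269. 274.] 393 z med 21.7 [13. 26.] rect@cloud (array([ 787.7, -111.9]), array([69.4, 95.4]), 20.01) rect@z110 (array([ 808.8, -132.7]), array([64.1, 91.5]), 20.44)
deck z 78.4 rect (array([578.7, -63.7]), array([210.9, 192.2]), 83.44)
beam z 76.3 rect (array([600.9, 129.7]), array([131.2,  49.4]), 81.99)
knob [502.5  62.5 128.8] 25 [509.  71. 136.]
tray top cloud (array([599.5, -85.8]), array([ 90.4, 125.2]), 9.1) 987 [105. 110. 126.]
top blue:
[288. 114.] 404 z med 24.2 [18. 29.] rect@cloud (array([ 787. , -110.5]), array([69.7, 95.9]), 20.65) rect@z110 (array([ 762.5, -104.6]), array([65.9, 90.6]), 20.59)
[284. 171.] 889 z med 110.8 [105. 115.] rect@cloud (array([599. , -85.4]), array([ 88.5, 123.6]), 9.73) rect@z110 (array([597.8, -85.6]), array([ 89.6, 123.5]), 9.74)
[181. 170.] 73 z med 102.9 [ 89. 108.] rect@cloud (array([607.8, 202.6]), array([ 8.4, 65.7]), 83.58) rect@z110 (array([605.5, 200.7]), array([10. , 67.9]), 84.94)
[300. 266.] 1739 z med 42.6 [38. 48.] rect@cloud (array([ 332.4, -130.3]), array([122.9, 170.8]), 32.65) rect@z110 (array([ 335.4, -124.5]), array([117.1, 162.4]), 32.53)
deck z 80.8 rect (array([579.6, -63.6]), array([211.1, 190.5]), 83.52)
beam z 78.7 rect (array([601.5, 130.1]), array([130.8,  49.8]), 83.85)
knob [500.8  63.  135.3] 28 [508.  70. 142.]
tray top cloud (array([600.1, -85.7]), array([ 90.6, 125.2]), 9.73) 1438 [106. 112. 129.]
```

View pics/crop.png

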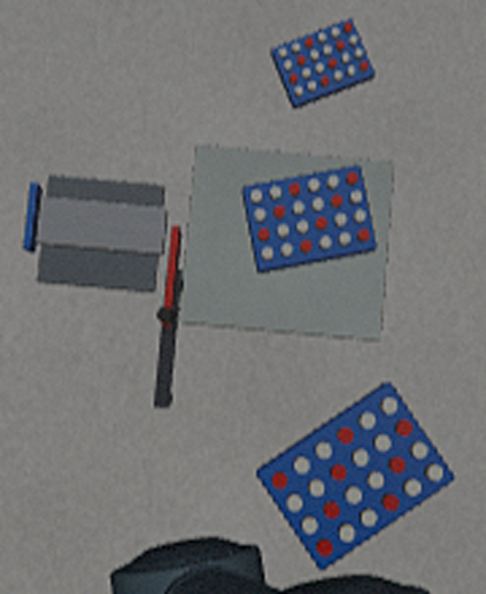

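Crop: the deck tray at about (310,218) measures 90 x 125 mm, so it is the one meant. The others are 125x171 mm (bench, near) and 70x95 mm (bench, far).

- **Stand:** origin ≈ (593.7, 65.1), yaw ≈ -6.3°.
- **Tray in the stand frame:** x +22, y -149, yaw +16°.
- **Knob:** ≈ (502, 62.7, 135), so the gate is at about 16 mm.

The heights agree with the text, so I start with the gate and move above the knob.

Request:
apply_moves(targets=[[[0, 0, 65.3], [29.6, 67.9, -3], 0], [[0, 0, 65.3], [29.6, 67.9, -3], 0], [[0, 0, 65.3], [29.6, 67.9, -3], 0], [[0, 0, 65.3], [29.6, 67.9, -3], 0], [[0, 0, 65.3], [29.6, 67.9, -3], 0], [[0, 0, 65.3], [29.6, 67.9, -3], 0], [[0, 0, 65.3], [29.6, 67.9, -3], 0], [[0, 0, 65.3], [29.6, 67.9, -3], 0], [[0, 0, 65.3], [29.6, 67.9, -3], 0], [[0, 0, 65.3], [29.6, 67.9, -3], 0], [[0, 0, 65.3], [29.6, 67.9, -3], 0], [[0, 0, 65.3], [29.6, 67.9, -3], 0], [[0, 0, 65.3], [29.6, 67.9, -3], 0], [[0, 0, 65.3], [29.6, 67.9, -3], 0], [[0, 0, 65.3], [29.6, 67.9, -3], 0], [[0, 0, 65.3], [29.6, 67.9, -3], 0], [[0, 0, 65.3], [29.6, 67.9, -3], 0], [[0, 0, 65.3], [29.6, 67.9, -3], 0], [[0, 0, 65.3], [29.6, 67.9, -3], 0], [[0, 0, 65.3], [29.6, 67.9, -3], 0]])

```text
time_s: 2.57
position: [501.7, 63.7, 201.2]
orientation: [-3.141, 0.0, 1.465]
wrist_force: [0.2, -0.8, 0.0]
grip_width: 42.9
finger_force: 0.0
```

Run:
```python
from h import *
for c in('wrist','scene'):
    im,d=bot.read_camera(c)
    print(c,[(np.round(r['position'],1).tolist(),round(r['score'],2)) for r in bot.spot_point(c,'gate_knob')][:3],[(np.round(r['position'],1).tolist(),round(r['score'],2)) for r in bot.spot_point(c,'stop')][:2],bot.sense()['position'].round(1))
    if c=='wrist': cv2.imwrite('pics/w1.png',im)
```

```text
wrist [([501.9, 60.4, 134.0], 0.8)] [([611.2, 196.8, 91.7], 0.65), ([593.7, 66.8, -2.8], 0.48)] [501.4  61.6 201.3]
scene [([503.4, 61.2, 134.1], 0.71)] [([606.3, 196.7, 89.8], 0.58)] [501.4  61.3 201.4]
```

View pics/w1.png

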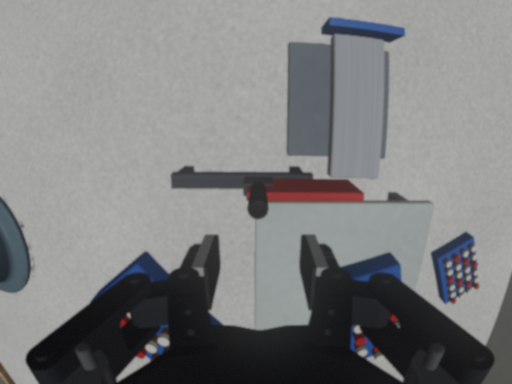

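The wrist view shows the knob top at (258,205), midway between the fingers at (210,260) and (310,260), with the stand square to the tool. I descend and pinch.

Request:
apply_moves(targets=[[[0, 0, 0], [0, 0.0, -3], 0], [[0, 0, 0], [0, 0.0, -6], 0], [[0, 0, 0], [0, 0.0, -9.2], 0], [[0, 0, 0], [0, 0.0, -9.2], 0], [[0, 0, 0], [0, 0.0, -9.2], 0], [[0, 0, 0], [0, 0, -9.2], -1], [[0, 0, 0], [0, 0, -9.2], -1], [[0, 0, 0], [0, 0, -9.2], -1], [[0, 0, 0], [0, 0, -9.2], -1], [[0, 0, 0], [0, 0, -9.2], -1], [[0, 0, 0], [0, 0, -9.2], -1], [[0, 0, 0], [0, 0, -9.2], -1]], squeeze=25)

```text
time_s: 3.87
position: [503.3, 62.0, 111.9]
orientation: [3.137, 0.001, 1.462]
wrist_force: [-1.0, -1.4, 6.0]
grip_width: 15.1
finger_force: 25.1
```

Request:
apply_moves(targets=[[[0, 0, 0], [-1.0, 0.11, 0], -1], [[0, 0, 0], [-2.0, 0.22, 0], -1], [[0, 0, 0], [-3.0, 0.33, 0], -1], [[0, 0, 0], [-4.0, 0.44, 0], -1], [[0, 0, 0], [-5.0, 0.55, 0], -1], [[0, 0, 0], [-6.0, 0.66, 0], -1], [[0, 0, 0], [-6.5, 0.72, 0], -1], [[0, 0, 0], [-6.8, 0.75, 0], -1], [[0, 0, 0], [-6.8, 0.75, 0], -1], [[0, 0, 0], [-6.8, 0.75, 0], -1]])

```text
time_s: 4.7
position: [434.9, 69.8, 111.8]
orientation: [3.137, 0.0, 1.462]
wrist_force: [-1.6, 0.1, 9.4]
grip_width: 14.9
finger_force: 26.5
```

Request:
apply_moves(targets=[[[0, 0, 0], [0, 0, 0], 0], [[0, 0, 0], [0, 0, 0], 0], [[0, 0, 0], [0, 0, 0], 0], [[0, 0, 0], [0, 0, 0], 0], [[0, 0, 0], [0, 0, 3], 0], [[0, 0, 0], [0, 0, 6], 0], [[0, 0, 0], [0, 0, 9.5], 0], [[0, 0, 0], [0, 0, 9.5], 0.2]])

```text
time_s: 5.37
position: [437.3, 69.6, 211.1]
orientation: [3.129, -0.0, 1.462]
wrist_force: [1.8, -0.2, 0.6]
grip_width: 50.9
finger_force: 0.0
```

Request:
apply_moves(targets=[[[0, 0, -74], [24, -14.3, 0], 0.4], [[0, 0, -74], [24, -14.3, 0], 0.4], [[0, 0, -74], [24, -14.3, 0], 0.4], [[0, 0, -74], [24, -14.3, 0], 0.4], [[0, 0, -74], [24, -14.3, 0], 0.4], [[0, 0, -74], [24, -14.3, 0], 0.4], [[0, 0, -74], [24, -14.3, 0], 0.4], [[0, 0, -74], [24, -14.3, 0], 0.4], [[0, 0, -74], [24, -14.3, 0], 0.4], [[0, 0, -74], [24, -14.3, 0], 0.4], [[0, 0, -74], [24, -14.3, 0], 0.4], [[0, 0, -74], [24, -14.3, 0], 0.4], [[0, 0, -74], [24, -14.3, 0], 0.4], [[0, 0, -74], [24, -14.3, 0], 0.4]])

```text
time_s: 6.53
position: [673.4, -73.1, 203.9]
orientation: [-3.141, 0.0, 0.171]
wrist_force: [0.5, 0.6, 0.3]
grip_width: 60.1
finger_force: 0.0
```

```bash
cat >> h.py <<'E'
def stand(p,o=(593.7,65.1),a=np.deg2rad(-6.3)):
    d=np.asarray(p)[:2]-o;return np.array([d[0]*np.cos(a)+d[1]*np.sin(a),-d[0]*np.sin(a)+d[1]*np.cos(a)]).round(1)
def tray(c,im,d):
    "blue blob on the stand -> rectangle of the tray top (cloud), in the stand frame"
    X=cloud(c,d);h=cv2.cvtColor(im,cv2.COLOR_BGR2HSV)
    blue=(h[...,0]>100)&(h[...,0]<130)&(h[...,1]>120)&(d>0)&(X[...,2]>103)&(X[...,2]<118)&(X[...,0]>450)&(X[...,0]<720)&(abs(X[...,1]-30)<160)
    n,l,st,ce=cv2.connectedComponentsWithStats(blue.astype(np.uint8))
    m=l==1+st[1:,4].argmax();r=rect(X[m]);return r,'stand',stand(r[0]),'n',m.sum(),'z',np.median(X[m][:,2]).round(1)
E
python3 - <<'E'
from h import *
s=bot.sense();print(s['time_s'],s['position'].round(1),s['orientation'].round(3))
for c in('top','scene'):
    im,d=bot.read_camera(c);print(c,tray(c,im,d))
    print([(np.round(r['position'],1).tolist(),round(r['score'],2)) for r in bot.spot_point(c,'gate_knob')][:3])
print([(stand(r['position']),round(r['score'],2)) for r in bot.spot_point(c,'gate_knob')][:3])
E
```

```text
6.5333 [673.4 -73.1 203.9] [-3.141  0.     0.171]
top ((array([ 579.6, -117.1]), array([25.2, 42.5]), 88.63), 'stand', array([   6. , -182.6]), 'n', np.int64(76), 'z', np.float64(109.9))
[]
scene ((array([ 603.7, -105. ]), array([47.9, 95.5]), 89.8), 'stand', array([  28.6, -168. ]), 'n', np.int64(175), 'z', np.float64(108.3))
[]
[]
```

Request:
apply_moves(targets=[[[0, 0, 0], [0, 0, -3], 0.4], [[0, 0, 0], [0, 0, -6], 0.4], [[0, 0, 0], [0, 0, -9], 0.4], [[0, 0, 0], [0, 0, -11.2], 0.4], [[0, 0, 0], [0, 0, -11.2], 0.4], [[0, 0, 0], [0, 0, -11.2], 0.4]])

```text
time_s: 7.28
position: [672.8, -72.9, 91.2]
orientation: [-3.14, 0.003, 0.17]
wrist_force: [0.0, 0.2, 0.4]
grip_width: 59.7
finger_force: 0.0
```

Request:
apply_moves(targets=[[[0, 0, 0], [-0.9, -0.1, 0], 0.4], [[0, 0, 0], [-1.4, -0.2, 0], 0.4], [[0, 0, 0], [-1.8, -0.3, 0], 0.4], [[0, 0, -1], [-2.0, -0.4, 0], 0.4], [[0, 0, -3], [-2.2, -0.55, 0], 0.4], [[0, 0, -5], [-2.5, -0.7, 0], 0.4], [[0, 0, -7], [-2.7, -0.85, 0], 0.4], [[0, 0, -9], [-3.0, -1.0, 0], 0.4], [[0, 0, -11], [-3.2, -1.15, 0], 0.4], [[0, 0, -13], [-3.5, -1.3, 0], 0.4], [[0, 0, -15], [-3.7, -1.45, 0], 0.4], [[0, 0, -16], [-3.9, -1.6, 0], 0.4], [[0, 0, -16], [-4.0, -1.6, 0], 0.4], [[0, 0, -16], [-4.0, -1.6, 0], 0.4], [[0, 0, -16], [-4.0, -1.6, 0], 0.4]])

```text
time_s: 8.53
position: [634.2, -89.5, 93.1]
orientation: [3.141, -0.002, -0.109]
wrist_force: [2.8, -1.0, 0.6]
grip_width: 59.6
finger_force: 1.4
```

Run:
```python
from h import *
im,d=bot.read_camera('scene');cv2.imwrite('pics/s2.png',cv2.resize(im[120:300,130:350],None,fx=3,fy=3,interpolation=cv2.INTER_CUBIC));print(tray('scene',im,d))
im,d=bot.read_camera('wrist');cv2.imwrite('pics/w2.png',im)
```

```text
((array([ 554.3, -121.8]), array([10.2, 44.3]), 88.16), 'stand', array([ -18.7, -190.1]), 'n', np.int64(28), 'z', np.float64(108.8))
```

View pics/s2.png

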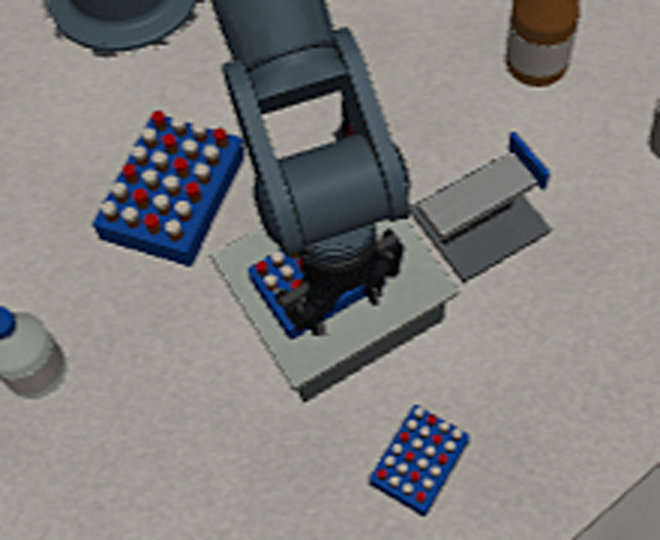

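The scene crop shows the gripper behind the tray, which now lies square and near the middle of the deck at (300,290). I back off and go to the rear side.

Request:
apply_moves(targets=[[[0, 0, 0], [1.5, -0.2, 0], 0.4], [[0, 0, 0], [3, -0.3, 0], 0.4], [[0, 0, 0], [3, -0.3, 4], 0.4], [[0, 0, 0], [3, -0.3, 8], 0.4], [[0, 0, 0], [3, -0.3, 11.5], 0.4], [[0, 0, 90], [-6.6, -8.7, 11.5], 0.2], [[0, 0, 90], [-6.6, -8.7, 11.5], 0.2], [[0, 0, 90], [-6.6, -8.7, 11.5], 0.2], [[0, 0, 90], [-6.6, -8.7, 11.5], 0.2], [[0, 0, 90], [-6.6, -8.7, 11.5], 0.2], [[0, 0, 90], [-6.6, -8.7, 11.5], 0.2], [[0, 0, 90], [-6.6, -8.7, 11.5], 0.2], [[0, 0, 90], [-6.6, -8.7, 11.5], 0.2], [[0, 0, 90], [-6.6, -8.7, 11.5], 0.2], [[0, 0, 90], [-6.6, -8.7, 11.5], 0.2], [[0, 0, 90], [-6.6, -8.7, 11.5], 0.2], [[0, 0, 90], [-6.6, -8.7, 11.5], 0.2], [[0, 0, 90], [-6.6, -8.7, 11.5], 0.2], [[0, 0, 90], [-6.6, -8.7, 11.5], 0.2], [[0, 0, 90], [-6.6, -8.7, 11.5], 0.2]])

```text
time_s: 10.3
position: [566.9, -175.6, 206.4]
orientation: [-3.139, -0.001, 1.46]
wrist_force: [0.4, -0.0, 0.3]
grip_width: 51.7
finger_force: 0.0
```

Run:
```python
from h import *
s=bot.sense();print(s['position'].round(1),stand(s['position']),s['orientation'])
for c in('top','scene'):
    im,d=bot.read_camera(c);print(c,tray(c,im,d)); cv2.imwrite(f'pics/{c}3.png',im)
    for t in ('tray','gate_knob','stop'):print(t,[(stand(r['position']),np.round(r['position'][2]),round(r['score'],2)) for r in bot.spot_point(c,t)])
```

```text
[ 566.9 -175.6  206.4] [-2.000e-01 -2.422e+02] [-3.13918180e+00 -1.05944525e-03  1.45954562e+00]
top ((array([578.4, -74.6]), array([106.1,  87.8]), 84.77), 'stand', array([ 1.000e-01, -1.405e+02]), 'n', np.int64(668), 'z', np.float64(110.7))
tray [(array([ 210.7, -153.7]), np.float64(2.0), 0.58)]
gate_knob [(array([-161.8,  -11.9]), np.float64(137.0), 0.49)]
stop [(array([  1.9, 129.7]), np.float64(86.0), 0.79)]
scene ((array([579.4, -77. ]), array([105.7,  91.3]), 85.0), 'stand', array([   1.4, -142.8]), 'n', np.int64(368), 'z', np.float64(108.3))
tray [(array([ 216. , -155.2]), np.float64(-4.0), 0.89), (array([   1.4, -152.2]), np.float64(84.0), 0.71), (array([-242., -223.]), np.float64(2.0), 0.62)]
gate_knob [(array([-156.1,  -13. ]), np.float64(136.0), 0.73)]
stop [(array([ -0.5, 132. ]), np.float64(89.0), 0.8)]
```

Request:
apply_moves(targets=[[[0, 0, 0], [0, 0, -4], 0.2], [[0, 0, 0], [0, 0, -8], 0.2], [[0, 0, 0], [0, 0, -11.5], 0.2], [[0, 0, 0], [0, 0, -11.5], 0.2], [[0, 0, 0], [0, 0, -11.5], 0.2], [[0, 0, 0], [0.11, 1, -11.5], 0.2], [[0, 0, 0], [0.19, 1.7, -11.5], 0.2], [[0, 0, 0], [0.25, 2.3, -11.5], 0.2], [[0, 0, 0], [0.32, 2.9, -11.5], 0.2], [[0, 0, 0], [0.4, 3.6, -11.5], 0.2], [[0, 0, 0], [0.49, 4.4, -11.5], 0.2], [[0, 0, 0], [0.57, 5.2, -11.5], 0.2], [[0, 0, 0], [0.66, 6, -11.5], 0.2], [[0, 0, 0], [0.75, 6.8, -11.5], 0.2], [[0, 0, 0], [0.84, 7.6, -11.5], 0.2], [[0, 0, 0], [0.92, 8.4, -11.5], 0.2], [[0, 0, 0], [1.01, 9.2, -11.5], 0.2], [[0, 0, 0], [1.1, 10, -11.5], 0.2], [[0, 0, 0], [1.1, 10, -11.5], 0.2]])

```text
time_s: 12.28
position: [578.2, -74.0, 91.7]
orientation: [-3.14, -0.002, 1.463]
wrist_force: [0.1, 0.4, 0.3]
grip_width: 51.2
finger_force: 0.0
```

Run:
```python
from h import *
s=bot.sense();print(s['position'].round(1),stand(s['position']),s['orientation'])
ims=[]
for c in('top','scene'):
    im,d=bot.read_camera(c);print(c,tray(c,im,d)); ims.append(im[100:250,130:350])
    for t in ('tray',):print(t,[(stand(r['position']),np.round(r['position'][2]),round(r['score'],2)) for r in bot.spot_point(c,t)])
cv2.imwrite('pics/m4.png',cv2.resize(np.vstack(ims),None,fx=2,fy=2,interpolation=cv2.INTER_CUBIC))
```

```text
[578.2 -74.   91.7] [-1.000e-01 -1.399e+02] [-3.14027890e+00 -1.82840883e-03  1.46262106e+00]
top ((array([588.4,  29.5]), array([65.4, 87.3]), 84.12), 'stand', array([ -1.4, -36. ]), 'n', np.int64(423), 'z', np.float64(111.2))
tray [(array([ 211.4, -154.5]), np.float64(-0.0), 0.89), (array([-236.1, -225.8]), np.float64(-4.0), 0.83), (array([ -0.4, -69.2]), np.float64(78.0), 0.59)]
scene ((array([5.866e+02, 3.000e-01]), array([121.9,  91.4]), 82.88), 'stand', array([  0.1, -65.2]), 'n', np.int64(333), 'z', np.float64(108.3))
tray [(array([-241.7, -223.2]), np.float64(4.0), 0.85), (array([ 215.3, -154.5]), np.float64(-3.0), 0.66), (array([ -1.8, -66.2]), np.float64(82.0), 0.62)]
```

View pics/m4.png

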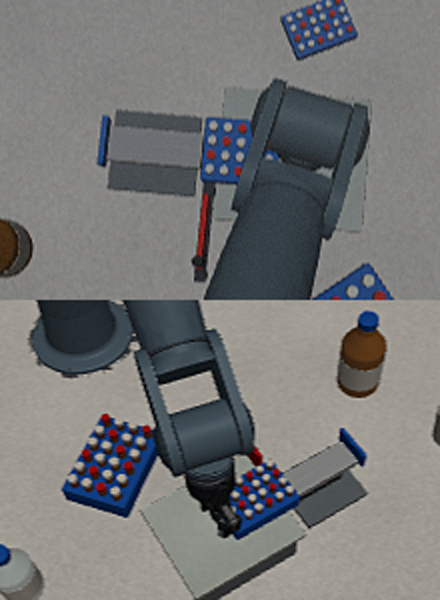

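Both views show the tray square and centred, its front edge already at the beam's entry ((205,150) in the top crop) and the gate clear. I keep pushing.

Request:
apply_moves(targets=[[[0, 0, 0], [0.09, 0.8, 0], 0.2], [[0, 0, 0], [0.18, 1.6, 0], 0.2], [[0, 0, 0], [0.26, 2.4, 0], 0.2], [[0, 0, 0], [0.35, 3.2, 0], 0.2], [[0, 0, 0], [0.44, 4, 0], 0.2], [[0, 0, 0], [0.53, 4.8, 0], 0.2], [[0, 0, 0], [0.62, 5.6, 0], 0.2], [[0, 0, 0], [0.7, 6.4, 0], 0.2], [[0, 0, 0], [0.79, 7.2, 0], 0.2], [[0, 0, 0], [0.88, 8, 0], 0.2], [[0, 0, 0], [0.97, 8.8, 0], 0.2], [[0, 0, 0], [1.06, 9.6, 0], 0.2], [[0, 0, 0], [1.14, 10.4, 0], 0.2], [[0, 0, 0], [1.23, 11.2, 0], 0.2], [[0, 0, 0], [1.32, 12, 0], 0.2], [[0, 0, 0], [1.35, 12.3, 0], 0.2], [[0, 0, 0], [1.35, 12.3, 0], 0.2]])

```text
time_s: 13.9
position: [592.1, 47.9, 92.3]
orientation: [-3.142, -0.001, 1.462]
wrist_force: [0.3, 0.4, -0.6]
grip_width: 51.4
finger_force: 0.0
```

Run:
```python
from h import *
s=bot.sense();print(s['position'].round(1),stand(s['position']),s['wrist_force'])
ims=[]
for c in('top','scene'):
    im,d=bot.read_camera(c);print(c,tray(c,im,d)); ims.append(im[100:250,130:350])
    for t in ('tray',):print(t,[(stand(r['position']),np.round(r['position'][2]),round(r['score'],2)) for r in bot.spot_point(c,t)])
cv2.imwrite('pics/m5.png',cv2.resize(np.vstack(ims),None,fx=2,fy=2,interpolation=cv2.INTER_CUBIC))
```

```text
[592.1  47.9  92.3] [  0.3 -17.2] [ 0.27933386  0.42847012 -0.60875288]
top ((array([603. , 164.2]), array([40.1, 86.9]), 83.93), 'stand', array([-1.6, 99.5]), 'n', np.int64(240), 'z', np.float64(109.4))
tray [(array([-239.5, -228.8]), np.float64(0.0), 0.91), (array([-3.6, 52.7]), np.float64(76.0), 0.79), (array([ 212.1, -153.4]), np.float64(-1.0), 0.57)]
scene ((array([602.4, 124.1]), array([119.6,  86.1]), 84.26), 'stand', array([ 2.2, 59.6]), 'n', np.int64(226), 'z', np.float64(106.4))
tray [(array([ 214.5, -156.1]), np.float64(-1.0), 0.97), (array([-4.9, 59.4]), np.float64(78.0), 0.89), (array([-242.5, -223. ]), np.float64(3.0), 0.89)]
```

View pics/m5.png

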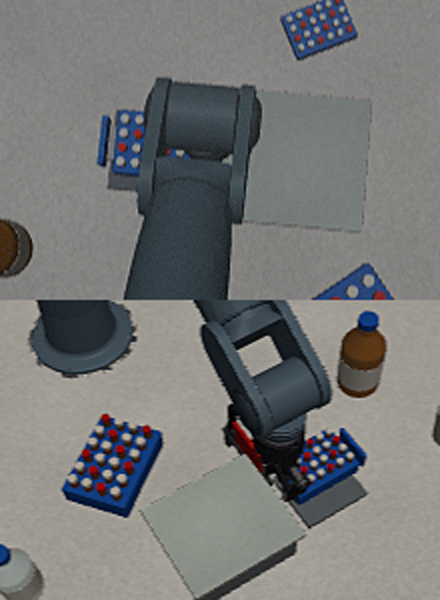

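The tray is on the beam, a little short of the stop ((115,140) against the stop at (103,140) in the top crop). I creep up to contact.

Request:
apply_moves(targets=[[[0, 0, 0], [0.04, 0.4, 0], 0.2], [[0, 0, 0], [0.09, 0.8, 0], 0.2], [[0, 0, 0], [0.12, 1.1, 0], 0.2], [[0, 0, 0], [0.14, 1.3, 0], 0.2], [[0, 0, 0], [0.16, 1.4, 0], 0.2], [[0, 0, 0], [0.16, 1.5, 0], 0.2], [[0, 0, 0], [0.16, 1.5, 0], 0.2]])

```text
time_s: 14.68
position: [593.8, 62.0, 92.4]
orientation: [3.141, -0.0, 1.462]
wrist_force: [0.2, -1.2, 0.2]
grip_width: 51.0
finger_force: 0.7
```

Request:
apply_moves(targets=[[[0, 0, 0], [0.01, 0.1, 0], 0.2], [[0, 0, 0], [0.02, 0.2, 0], 0.2], [[0, 0, 0], [0.02, 0.2, 0], 0.2]])

```text
time_s: 14.93
position: [593.9, 63.2, 92.4]
orientation: [3.142, 0.001, 1.462]
wrist_force: [-1.0, -4.9, 1.8]
grip_width: 51.2
finger_force: 2.5
```

Request:
apply_moves(targets=[[[0, 0, 0], [0.01, 0.1, 0], 0.2], [[0, 0, 0], [0.01, 0.1, 0], 0.2]])

```text
time_s: 15.1
position: [593.9, 63.3, 92.5]
orientation: [-3.141, 0.003, 1.462]
wrist_force: [-1.7, -7.9, 2.2]
grip_width: 51.1
finger_force: 4.3
```

Request:
apply_moves(targets=[[[0, 0, 0], [-0.16, -1.5, 0], 0.2], [[0, 0, 0], [-0.33, -3, 0], 0.2], [[0, 0, 0], [-0.33, -3, 4], 0.2], [[0, 0, 0], [-0.33, -3, 8], 0.2], [[0, 0, 0], [-0.33, -3, 11.5], 0], [[0, 0, 0], [-4, -1.5, 11.5], 0], [[0, 0, 0], [-8, 0, 11.5], 0], [[0, 0, 0], [-12, 0.5, 11.5], 0], [[0, 0, 0], [-15.9, 0.65, 11.5], 0], [[0, 0, 0], [-15.9, 0.65, 11.5], 0], [[0, 0, 0], [-15.9, 0.65, 11.5], 0]])

```text
time_s: 16.02
position: [433.1, 72.2, 206.8]
orientation: [3.141, -0.001, 1.462]
wrist_force: [1.1, 0.4, 0.0]
grip_width: 42.6
finger_force: 0.0
```

Run:
```python
from h import *
s=bot.sense();print(s['position'].round(1),stand(s['position']),s['wrist_force'])
ims=[]
for c in('top','scene','wrist'):
    im,d=bot.read_camera(c)
    if c!='wrist':print(c,tray(c,im,d)); ims.append(im[100:250,130:350])
    for t in ('tray','gate_knob','stop'):print(c,t,[(stand(r['position']),np.round(r['position'][2]),round(r['score'],2)) for r in bot.spot_point(c,t)])
cv2.imwrite('pics/m6.png',np.vstack([cv2.resize(np.hstack(ims),(512,174)),im]))
```

```text
[433.1  72.2 206.8] [-160.4  -10.6] [1.09131101 0.36110432 0.02589986]
top ((array([599.8, 133.1]), array([117.2,  87.9]), 84.53), 'stand', array([-1.4, 68.3]), 'n', np.int64(784), 'z', np.float64(108.9))
top tray [(array([-2.8, 66.4]), np.float64(79.0), 0.89), (array([ 210.2, -155.3]), np.float64(2.0), 0.89), (array([-239.8, -226.3]), np.float64(-0.0), 0.75)]
top gate_knob []
top stop [(array([  1.5, 131. ]), np.float64(87.0), 0.64)]
scene ((array([602.4, 133.1]), array([118.2,  88.1]), 83.38), 'stand', array([ 1.2, 68.5]), 'n', np.int64(344), 'z', np.float64(106.6))
scene tray [(array([ 216.6, -156.5]), np.float64(-4.0), 0.95), (array([-242.2, -222.4]), np.float64(2.0), 0.79), (array([-3. , 73.3]), np.float64(80.0), 0.68)]
scene gate_knob [(array([-153.8,  -15.4]), np.float64(133.0), 0.58)]
scene stop [(array([ -1.2, 131.8]), np.float64(92.0), 0.94), (array([-160.9,  283.6]), np.float64(2.0), 0.42)]
wrist tray [(array([ 215.5, -150.7]), np.float64(1.0), 0.94), (array([-1.9, 68. ]), np.float64(77.0), 0.73), (array([-239.8, -221.9]), np.float64(0.0), 0.64)]
wrist gate_knob [(array([-155.7,  -10.3]), np.float64(135.0), 0.84)]
wrist stop [(array([  2.3, 133.6]), np.float64(88.0), 0.94)]
```

View pics/m6.png

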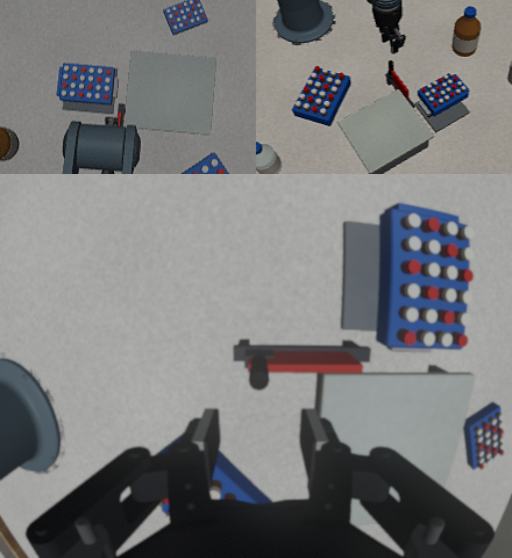

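The tray sits on the beam: x within about ±1.5 mm, square, rear edge at y ≈ 9.5 mm, so against the stop. The knob at (258,370) in the wrist view is between the fingers, so I pinch it and close the gate.

Request:
apply_moves(targets=[[[0, 0, 0], [0, -0.1, -3], 0], [[0, 0, 0], [0, -0.1, -6], 0], [[0, 0, 0], [0, -0.1, -9.3], 0], [[0, 0, 0], [0, -0.1, -9.3], 0], [[0, 0, 0], [0, -0.1, -9.3], 0], [[0, 0, 0], [0, -0.1, -9.3], -1], [[0, 0, 0], [0, -0.1, -9.3], -1], [[0, 0, 0], [0, -0.1, -9.3], -1], [[0, 0, 0], [0, -0.1, -9.3], -1], [[0, 0, 0], [0, -0.1, -9.3], -1], [[0, 0, 0], [0, -0.1, -9.3], -1], [[0, 0, 0], [0, -0.1, -9.3], -1]])

```text
time_s: 17.62
position: [436.7, 70.2, 116.7]
orientation: [3.137, -0.0, 1.462]
wrist_force: [-1.1, -0.4, 7.3]
grip_width: 14.5
finger_force: 24.8
```

Request:
apply_moves(targets=[[[0, 0, 0], [0.8, -0.09, 0], -1], [[0, 0, 0], [1.6, -0.18, 0], -1], [[0, 0, 0], [2.4, -0.26, 0], -1], [[0, 0, 0], [3.2, -0.35, 0], -1], [[0, 0, 0], [4, -0.44, 0], -1], [[0, 0, 0], [4.8, -0.53, 0], -1], [[0, 0, 0], [5.6, -0.62, 0], -1], [[0, 0, 0], [6.4, -0.71, 0], -1], [[0, 0, 0], [7.2, -0.79, 0], -1], [[0, 0, 0], [7.7, -0.85, 0], -1], [[0, 0, 0], [8, -0.88, 0], -1], [[0, 0, 0], [8, -0.88, 0], -1], [[0, 0, 0], [8, -0.88, 0], -1]])

```text
time_s: 18.7
position: [516.9, 61.1, 116.8]
orientation: [3.137, 0.001, 1.462]
wrist_force: [0.0, -0.6, 5.3]
grip_width: 14.7
finger_force: 24.7
```

Request:
apply_moves(targets=[[[0, 0, 0], [0.1, -0.01, 0], -1], [[0, 0, 0], [0.2, -0.02, 0], -1], [[0, 0, 0], [0.2, -0.02, 0], -1]])

```text
time_s: 18.95
position: [517.1, 61.1, 116.7]
orientation: [-3.141, 0.001, 1.462]
wrist_force: [-8.3, -0.5, 12.4]
grip_width: 14.6
finger_force: 25.3
```

The force climbs to 8 N with no further travel, so the gate is at its shut end. I release, rise and withdraw towards the robot, away from the tray.

Request:
apply_moves(targets=[[[0, 0, 0], [0, 0, 0], -0.2], [[0, 0, 0], [0, 0, 0], -0.2], [[0, 0, 0], [0, 0, 0], -0.2], [[0, 0, 0], [0, 0, 0], -0.2], [[0, 0, 0], [0, 0, 3], -0.2], [[0, 0, 0], [0, 0, 6], -0.2], [[0, 0, 0], [0, 0, 10], -0.2], [[0, 0, 0], [-4, 0, 12], -0.2], [[0, 0, 0], [-8, 0, 12], -0.2], [[0, 0, 0], [-10, 0, 12], -0.2], [[0, 0, 0], [-10, 0, 12], -0.2], [[0, 0, 0], [-10, 0, 12], -0.2]])

```text
time_s: 19.95
position: [416.6, 61.4, 234.5]
orientation: [3.14, -0.0, 1.461]
wrist_force: [0.8, -0.6, 0.3]
grip_width: 34.1
finger_force: 0.0
```

Run:
```python
from h import *
for c in('top','scene','wrist'):
    im,d=bot.read_camera(c)
    if c!='wrist':print(c,tray(c,im,d))
    for t in ('tray','gate_knob'):print(c,t,[(stand(r['position']),np.round(r['position'][2]),round(r['score'],2)) for r in bot.spot_point(c,t)])
cv2.imwrite('pics/w7.png',im)
```

```text
top ((array([599.9, 133.4]), array([117.5,  87.7]), 84.45), 'stand', array([-1.3, 68.6]), 'n', np.int64(778), 'z', np.float64(108.9))
top tray [(array([ 210.6, -152.8]), np.float64(1.0), 0.86), (array([-0.8, 66.9]), np.float64(78.0), 0.81), (array([-237.4, -226.5]), np.float64(-2.0), 0.77)]
top gate_knob [(array([-74.2,  -9.8]), np.float64(132.0), 0.68)]
scene ((array([601.8, 133.5]), array([120.8,  89.7]), 83.82), 'stand', array([ 0.5, 68.9]), 'n', np.int64(353), 'z', np.float64(106.3))
scene tray [(array([-0.6, 71.8]), np.float64(81.0), 0.95), (array([-243.3, -221.1]), np.float64(6.0), 0.72), (array([ 215.3, -154.6]), np.float64(-3.0), 0.64)]
scene gate_knob [(array([-71.9, -13.7]), np.float64(134.0), 0.5)]
wrist tray [(array([-3., 66.]), np.float64(74.0), 0.78), (array([-242.4, -223.2]), np.float64(-1.0), 0.68), (array([ 211.4, -151.8]), np.float64(2.0), 0.61)]
wrist gate_knob [(array([-75.6, -10.4]), np.float64(138.0), 0.88)]
```

View pics/w7.png

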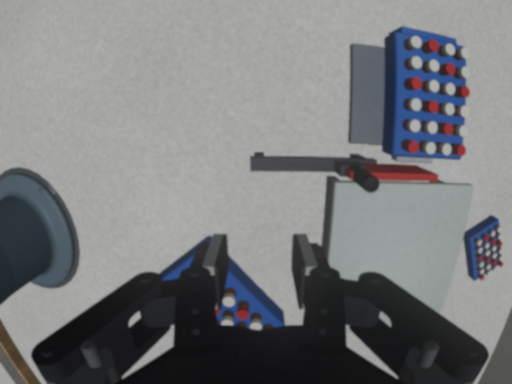

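The wrist view shows the tray square on the beam at (428,95) and the gate shut across the beam's entry, with the knob at (365,175). The measurements agree, so I hand in.

```bash
python3 -c "
from station import bot
print(bot.close_job())"
```

```text
the job is handed in; nothing more can be done
None
```

The tray is on the beam against the stop (about 1.5 mm off centre at most, square to within about 1°), the gate is shut behind it, and the job was handed in at about 20 s of the 72 s; the hand-in gave no verdict.

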